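# Raise the condiment shelf four clicks and stand the salt shaker on it

### The job

Pull the small ratchet shelf straight up by its red knob, counting the clicks of its catch, and stop after exactly four clicks; then ease it down gently in your hand until the catch carries it before you let go (do not drop it or press it down hard). Then stand the salt shaker upright in the middle of the raised shelf, setting it down softly, and leave the jar and the mug where they are.

Things in the scene. Friction and masses are not known exactly. Their poses are not given: they have to be found in the camera images.
- stand_foot (a point): Fixed ratchet stand, turned up to 0.4 rad: dark foot plate 150 x 120 x 16 mm with a grey hollow upright, 65 x 52 mm, 114 mm high; out of it rises a square column with knob and shelf that only slides up and down, starting at its lowest. Point: middle of the foot's underside, below the knob's axis; z up, -y points from the column to the shelf.
- knob (a point): Red upright round knob on top of the column, 30 mm across, 36 mm high, fixed to column and shelf; pinch it from above and pull straight up. Point: its centre, half-way up, 167 mm above the worktop at the start. Under it is a thinner neck 14 mm long, below that the arm of the shelf. Knob, column and shelf weigh about 0.5 kg: plain lifting takes 4 to 6 N.
- catch_window (a point): Top of the upright, 114 mm above the worktop, over the hidden spring catch. Pulling up, each tooth makes the pull grow over about 8 mm by some 8 to 12 N, then it falls suddenly to plain weight: the click. Clicks lie 12 mm apart, six in all; the first comes after 10 to 42 mm of travel, differs from stand to stand and can only be felt.
- column (a joint): Travel of the column in m, 0 at its lowest (the start), growing upward, stop at 0.095. After a click the catch carries the column about 1 mm below where it clicked, springy by 8 N per mm; let go from more than about 1 mm higher, it drops onto the catch. More than 18 N on the catch is too much. It cannot go back past a click.
- shelf (a point): Round wooden shelf plate, 92 mm across and 6 mm thick, flat, carried beside the column on an arm. This point is the middle of its upper face, 100 mm from the knob's axis along the stand's -y and 30 mm lower than the knob's centre; z is up.
- shaker_mid (a point): Salt shaker: upright round, clear glass with grey filling and a grey cap, 44 mm across and 90 mm high, about 0.1 kg, loose on the worktop. This point is on its axis, half-way up (45 mm above its foot); z is up.
- salt_shaker: The same salt shaker; origin at the centre of its underside.
- jar_mid (a point): Bystander: glass jar with a black lid, 63 mm across and 94 mm high, loose; it and the salt shaker may change places. Point half-way up on its axis. Leave it where it stands.
- mug_mid (a point): Bystander: blue mug, 82 x 117 x 91 mm, loose. Point half-way up. Leave it where it stands.
Things that resemble listed ones, but are neither listed nor needed, are in the scene too. Leave any green or turquoise look-alike of the salt_shaker alone.

How it is judged:
By the outcome, as a careful person would: the job done as asked, in the order asked, and still so for the second after the job is handed in, with the robot touching nothing.
It also fails if it takes over 72 s, if anything falls off the work surface, if the arm or the gripper's body presses on something with over 40 N, if the wrist force passes 120 N, or if a joint passes its speed limit or range.

### The arm

A 6-joint arm with a two-finger parallel gripper is mounted at the origin on a cart in front of the work surface, level with it; the furniture and walls round the work are solid. World frame = base frame: x ahead of the robot, y to its left, z up, the work surface at z = 0. Lengths are in m, angles in rad, forces in N, time in s.
With the tool pointing down it reaches from about 0.3 to 0.775 m from the base axis. Payload 14.6 kg.
Tool frame: the origin (TCP) lies between the finger pads; the fingertips stand 22 mm ahead of it and the grasp point (between the pads) lies 3 mm ahead of it (ctrl.tip_reach is the distance from the TCP to the fingertips, in m); z points along the fingers, y is the direction in which the jaws open and shut (so a half turn about z gives the same grasp; the last joint's range is limited). The gripper opens to 94 mm and grips with 3 to 60 N. Pads are 16 mm wide; open, the fingers measure 119 mm over their backs; the gripper's body (75 mm by 177 mm) begins 78 mm behind the grasp point.
Start: joints at [1.087, 0.3, 1.521, -0, 1.321, -0.067], TCP at [0.223, 0.503, 0.227] pointing down, gripper open.
Joint ranges: [-3.03, 3.03], [-0.79, 2.21], [0.23, 2.52], [-1.04, 4.18], [0, 3.07], [-2.55, 2.55]. Speed limits (rad/s): [2.22, 2.22, 2.57, 3.14, 3.14, 3.14].

### API

Orientations are given as [roll, pitch, yaw] about the fixed x, y, z axes, in that order (R = Rz(yaw) Ry(pitch) Rx(roll)).
In Python, from station import ctrl gives the robot as it stands. The module is installed in compiled form; this text tells all that it offers.
- The arm moves only by the shell command python3 -m creep 'ROWS' [OPENING] [FORCE]. ROWS is a JSON object of lists of equal length, an entry for each row: "xyz": the shift along the tool's x, y, z in mm, a list of three; "spin": the turn about the tool's z in rad. In form: {"xyz": [[tx, ty, tz], ...], "spin": [spin, ...]}. A call has 1 to 5 rows; each row shifts and turns the commanded pose from where the row before left it, along the tool's axes as they then stand; what a row does not reach is not made up. A row lasts 1/8 s, in which the tool goes at most 62.5 mm and 10.7 degrees, less where a joint would pass 70% of its speed; a pose out of reach is approached as far as the arm can. A call with a gripper value outside its range is refused whole. OPENING is the finger opening in mm, from 0 to 94, set as the call begins (- or left out, the last holds). The fingers move at their own pace and stop on an object; FORCE is the grip in N (left out, the last holds). Time passes only in rows, so rows that do not move let the fingers close. It gives the time, the measured TCP pose, the force and the opening at its end, in the units of the state.
- ctrl.get_obs(): the state, without advancing time (a new reading comes with each control period).
- ctrl.camera(name): name is "side" or "top" or "wrist"; returns the picture (384x512x3 uint8, red, green, blue); there is no depth.
- ctrl.camera_model(name): a dict with "fx", "fy", "cx", "cy" (pixels), "R" (3x3) and "t" (3): a world point X has camera coordinates R X + t. Camera axes: x right, y down, z forward; pixel columns grow to the right and rows downward; lengths in m; the calibration is good to about 2 mm. The wrist camera is an equidistant fisheye: a pixel r from the principal point sees the ray r / f radians off the axis. A picture is of the moment at which its call begins: read the wrist's pose just before it. camera_model takes no time and is no camera call; for the wrist camera it gives the pose at the moment of the call.
- ctrl.hand_in(): hands the job in, once; it reports no verdict.
The state is a dict: "time_s": time; "qpos": joint angles; "joint_vel": joint speeds; "tau": joint torques, N m; "ee_pos": TCP position; "eef_rot": TCP orientation; "force": force on the tool from outside, world axes, zero at the start; "moment": the same for the moment, N m; "grip_width": finger opening in m.
Only numpy, scipy, OpenCV 4.12 (cv2) and the standard library are available. Lean on these libraries where they do the work, as an engineer would, in place of code of your own. Each camera call takes 0.05 s, during which the arm holds its last target.

## Working session

There is one attempt and no reset: what is moved stays moved. The work goes in short steps, Python scripts to look and compute and a shell command to move; the robot and the scene stay as the last step left them, time stands still between calls to the robot, and variables do not carry over. Pictures are saved under pics/ and viewed, and the job is handed in when it is done.

```bash
mkdir -p pics; python3 - <<'E'
from station import ctrl
import cv2
o=ctrl.get_obs();print({k:o[k] for k in o})
for n in("side","top","wrist"):
    im=ctrl.camera(n);cv2.imwrite(f"pics/{n}0.png",im[:,:,::-1]);m=ctrl.camera_model(n);print(n,m)
print(ctrl.tip_reach)
E
```

```text
{'time_s': 0.0, 'qpos': array([ 1.08740345e+00,  3.00489958e-01,  1.52160197e+00,  8.11513506e-06,
        1.32069788e+00, -6.66013744e-02]), 'joint_vel': array([-0.00051265,  0.0010869 ,  0.00013019, -0.00045989,  0.00194139,
       -0.00036929]), 'tau': array([ 6.63431565e-04, -5.31815815e+01, -3.52724719e+01,  7.09097763e-02,
        2.45465885e-02, -1.37201005e-04]), 'ee_pos': array([0.22254311, 0.50269753, 0.22686713]), 'eef_rot': array([-3.14039868e+00, -8.75160809e-05,  2.72479909e+00]), 'force': array([ 0.8202436 , -0.0822395 ,  0.03297127]), 'moment': array([ 0.08501747,  0.00890413, -0.05027653]), 'grip_width': 0.09374145101599977}
side {'fx': 460.2568771176409, 'fy': 460.2568771176409, 'cx': 251.76306202396592, 'cy': 187.98462444166387, 'R': array([[ 0.88564643, -0.46428748,  0.00821835],
       [-0.1836923 , -0.36654505, -0.91208655],
       [ 0.42648276,  0.80627655, -0.40991535]]), 't': array([-0.44286069,  0.21951698,  1.45800627])}
top {'fx': 452.37972127147384, 'fy': 452.37972127147384, 'cx': 243.6665155929599, 'cy': 193.23686793400802, 'R': array([[ 0.39018617, -0.92072318,  0.00485627],
       [-0.77228646, -0.33014401, -0.54275092],
       [ 0.50132662,  0.20802347, -0.83987967]]), 't': array([-0.19969982,  0.4570317 ,  1.42171074])}
wrist {'fx': 297.3186396354542, 'fy': 297.3186396354542, 'cx': 251.3140968532528, 'cy': 188.76400854014216, 'R': array([[ 0.40538555,  0.91414455, -0.00151851],
       [ 0.88266069, -0.39099047,  0.26083817],
       [ 0.23785007, -0.10708035, -0.96538135]]), 't': array([-0.5492786 , -0.02714876,  0.39049873])}
0.022
```

View pics/side0.png

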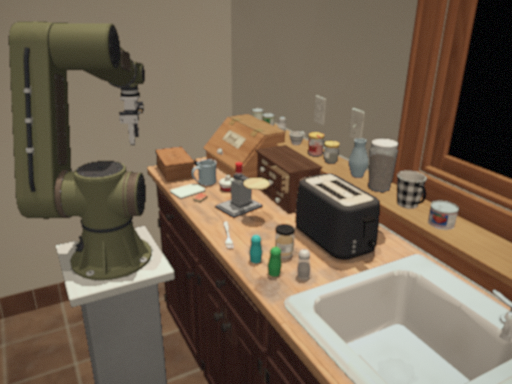

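View pics/top0.png

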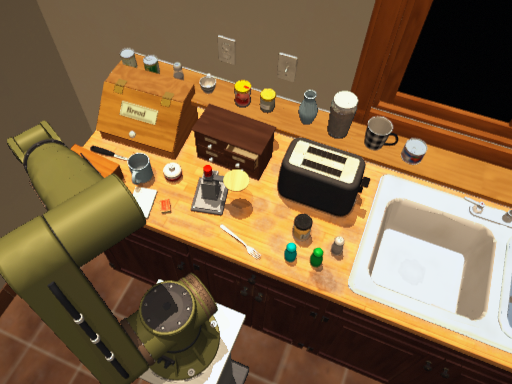

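View pics/wrist0.png

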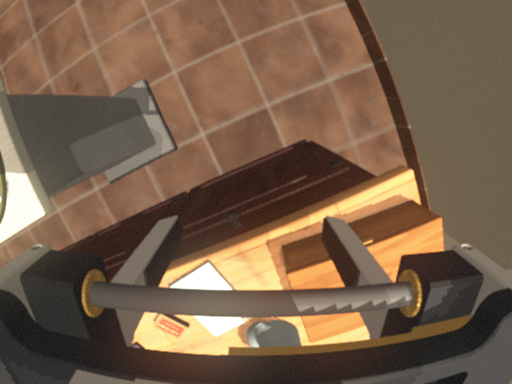

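The side view shows the red knob at (239,168), the shelf at (257,184), and the jar with a black lid at (285,243). Shaker candidates in the side view are teal (256,250), green (274,262) and grey (304,265). In the top view they are teal (291,252), green (317,257) and grey (338,245). Grey fits the description, so I'll check it in close crops.

```bash
python3 - <<'E'
import cv2,numpy as np
s=cv2.imread('pics/side0.png');t=cv2.imread('pics/top0.png')
a=cv2.resize(s[155:290,190:325],(540,540),interpolation=cv2.INTER_CUBIC)
cv2.imwrite('pics/c1.png',a)
b=cv2.resize(t[150:285,180:360],(720,540),interpolation=cv2.INTER_CUBIC)
cv2.imwrite('pics/c2.png',b)
E
```

```text
(no output)
```

View pics/c1.png

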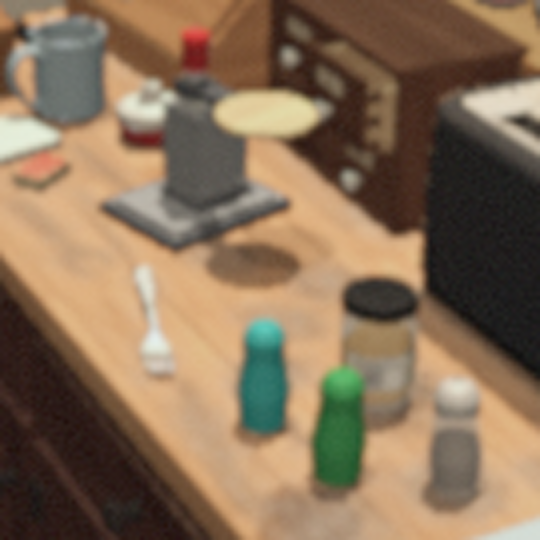

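View pics/c2.png

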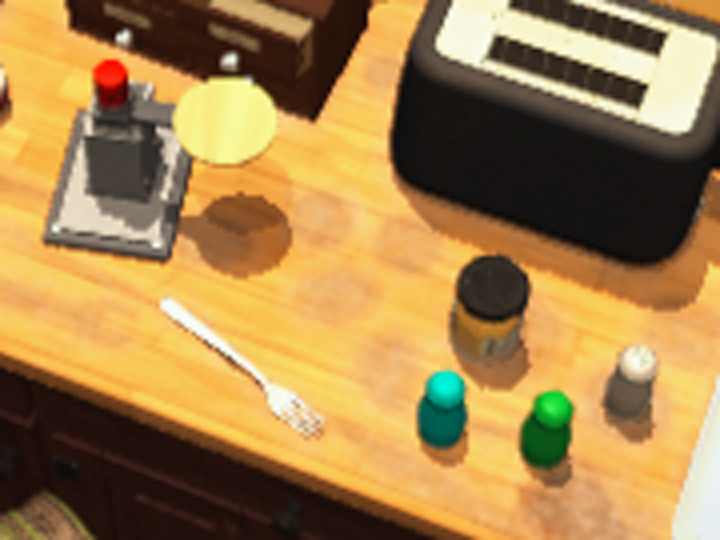

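Close up, the grey shaker (side 304,265; top 338,246) has clear glass, grey filling and a grey cap. I'll use that one and triangulate.

```bash
cat >h.py <<'E'
import numpy as np,cv2
from station import ctrl
def ray(n,uv):
    m=ctrl.camera_model(n);R=np.array(m['R']);t=np.array(m['t'])
    d=R.T@np.array([(uv[0]-m['cx'])/m['fx'],(uv[1]-m['cy'])/m['fy'],1]);return -R.T@t,d/np.linalg.norm(d)
def plane(n,uv,z):
    o,d=ray(n,uv);return o+d*(z-o[2])/d[2]
def tri(a,b,n=("side","top")):
    A=0;B=0
    for k,uv in zip(n,(a,b)):
        o,d=ray(k,uv);P=np.eye(3)-np.outer(d,d);A=A+P;B=B+P@o
    return np.linalg.solve(A,B)
def proj(n,X):
    m=ctrl.camera_model(n);c=np.array(m['R'])@X+np.array(m['t']);return m['fx']*c[0]/c[2]+m['cx'],m['fy']*c[1]/c[2]+m['cy']
E
python3 - <<'E'
from h import *
np.set_printoptions(precision=4,suppress=True)
f=lambda n,u,v:((190 if n=='side' else 180)+u/4-.4,(155 if n=='side' else 150)+v/4-.4)
for name,a,b,z in [('knob',(196,49),(111,83),.167),('shelf',(267,113),(225,120),.137),('shaker',(456,441),(632,385),.045),('jarlid',(381,298),(494,282),.092),('tealtop',(265,335),(446,388),.08),('greentop',(343,384),(553,408),.08),('mugtop',(73,25),(0,0),.09)]:
    a=f('side',*a);b=f('top',*b)
    print(name,tri(a,b),plane('side',a,z),plane('top',b,z))
b=(140,160);print('mug',plane('top',b,.09))
E
```

```text
knob [0.5167 0.14   0.1673] [0.5164 0.1404 0.167 ] [0.5174 0.1401 0.167 ]
shelf [0.5402 0.0427 0.1353] [0.5379 0.039  0.137 ] [0.5394 0.0422 0.137 ]
shaker [ 0.4829 -0.3621  0.0412] [ 0.4786 -0.367   0.045 ] [ 0.4816 -0.3621  0.045 ]
jarlid [ 0.503  -0.2233  0.088 ] [ 0.4956 -0.2307  0.092 ] [ 0.5037 -0.2242  0.092 ]
tealtop [ 0.3992 -0.2191  0.0783] [ 0.3972 -0.2219  0.08  ] [ 0.3988 -0.2193  0.08  ]
greentop [ 0.4172 -0.307   0.0778] [ 0.415 -0.31   0.08 ] [ 0.4164 -0.3071  0.08  ]
mugtop [0.4874 0.2568 0.1866] [0.514  0.4379 0.09  ] [0.6118 0.3069 0.09  ]
mug [0.5097 0.42   0.09  ]
```

```bash
cat >>h.py <<'E'
from scipy.spatial.transform import Rotation as Ro
def to(X,yaw=None):
    o=ctrl.get_obs();R=Ro.from_euler('xyz',o['eef_rot']).as_matrix();y=np.arctan2(R[1,0],R[0,0])
    print('t',round(o['time_s'],2),'shift mm',np.round(1000*R.T@(np.array(X)-o['ee_pos']),1),'tilt',np.round(R[:2,2],3),'yaw',round(y,3),'spin',None if yaw is None else round(y-yaw,3),'F',np.round(o['force'],2),'pos',np.round(o['ee_pos'],4),'w',round(o['grip_width'],4))
E
python3 -c "
from h import *
to([.517,.140,.275],1.79)"
grep -c . h.py
```

```text
t 0.15 shift mm [-416.1 -212.6  -47.8] tilt [-0.    -0.001] yaw 2.725 spin 0.935 F [ 0.24  0.75 -0.41] pos [0.2226 0.5028 0.227 ] w 0.0939
18
```

```bash
python3 -m creep '{"xyz": [[-20,-10,-20],[-45,-23,-14],[-45,-23,-14],[-45,-23,0],[-45,-23,0]], "spin": [0,0,0,0,0]}' 60
python3 -m creep '{"xyz": [[-45,-23,0],[-45,-23,0],[-45,-23,0],[-40,-20,0],[-20,-10,0]], "spin": [0,0,0,0,0]}'
python3 -c "
from h import *
to([.517,.140,.275],1.79)"
```

```text
time_s: 0.78
ee_pos: [0.365, 0.3273, 0.2755]
eef_rot: [3.141, 0.0, 2.725]
force: [0.1, 0.1, 0.1]
grip_width: 0.06
time_s: 1.4
ee_pos: [0.5034, 0.1574, 0.2751]
eef_rot: [-3.141, -0.0, 2.723]
force: [-0.6, -0.0, -0.7]
grip_width: 0.0602
t 1.4 shift mm [-19.5 -10.4   0.1] tilt [-0.001 -0.   ] yaw 2.723 spin 0.933 F [-0.56 -0.05 -0.68] pos [0.5034 0.1574 0.2751] w 0.0602
```

```bash
python3 -m creep '{"xyz": [[-19.5,-10.4,0],[0,0,0],[0,0,0],[0,0,0],[0,0,0]], "spin": [0.0,0.18,0.18,0.18,0.18]}'
python3 -m creep '{"xyz": [[0,0,0],[0,0,0],[0,0,0]], "spin": [0.18,0.033,0]}'
python3 - <<'E'
from h import *
to([.517,.140,.275],1.79)
m=ctrl.camera_model('wrist');im=ctrl.camera('wrist');cv2.imwrite('pics/w1.png',im[:,:,::-1])
for n in('side','top'):
    i=ctrl.camera(n);cv2.imwrite(f'pics/{n}1.png',i[:,:,::-1])
R=np.array(m['R']);
for X in ([.517,.14,.185],[.54,.042,.137]):
    c=R@X+np.array(m['t']);th=np.arctan2(np.hypot(*c[:2]),c[2]);print(m['cx']+m['fx']*th*c[0]/np.hypot(*c[:2]),m['cy']+m['fx']*th*c[1]/np.hypot(*c[:2]))
E
```

```text
time_s: 2.02
ee_pos: [0.516, 0.1417, 0.2752]
eef_rot: [-3.141, -0.0, 1.999]
force: [0.6, -0.4, 0.8]
grip_width: 0.06
time_s: 2.4
ee_pos: [0.5161, 0.1418, 0.2753]
eef_rot: [-3.141, -0.0, 1.795]
force: [0.0, 0.4, -0.0]
grip_width: 0.0601
t 2.4 shift mm [-2.   0.5  0.3] tilt [-0. -0.] yaw 1.795 spin 0.005 F [ 0.01  0.37 -0.01] pos [0.5161 0.1418 0.2753] w 0.0601
251.69230320002313 200.60505938678267
252.26119881279004 271.80368312778637
```

View pics/w1.png

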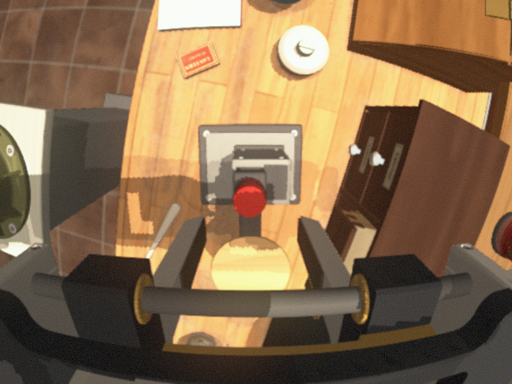

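View pics/side1.png

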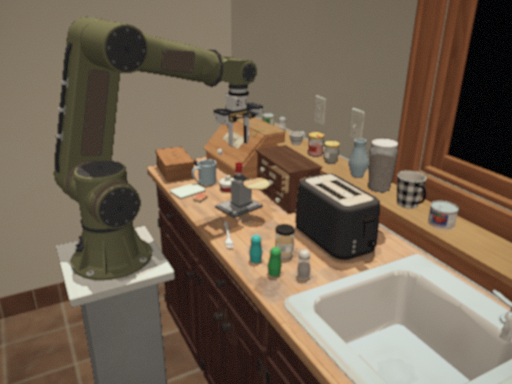

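```bash
python3 - <<'E'
import cv2
from h import *
a=cv2.imread('pics/w1.png')[110:310,180:320]
cv2.imwrite('pics/c3.png',cv2.resize(a,None,fx=3,fy=3,interpolation=cv2.INTER_CUBIC)[:600])
m=ctrl.camera_model('wrist');R=m['R'];t=m['t'];print(-R.T@t)
def wp(X):
    c=R@X+t;th=np.arctan2(np.hypot(*c[:2]),c[2]);return (m['cx']+m['fx']*th*c[0]/np.hypot(*c[:2]),m['cy']+m['fx']*th*c[1]/np.hypot(*c[:2]))
for X in ([.517,.14,.185],[.517,.14,.149],[.517,.15,.185],[.527,.14,.185],[.54,.042,.137]):
    u,v=wp(np.array(X));print(X,u,v,(u-180)*3,(v-110)*3)
E
```

```text
[0.49980666 0.2155365  0.43160398]
[0.517, 0.14, 0.185] 251.6504932853806 200.58018744604448 214.95147985614182 271.74056233813343
[0.517, 0.14, 0.149] 251.6394468662075 189.63054842617115 214.91834059862248 238.89164527851344
[0.517, 0.15, 0.185] 254.2198232693837 189.76003450133277 222.65946980815113 239.2801035039983
[0.527, 0.14, 0.185] 262.8381936773221 202.9913761084002 248.51458103196637 278.9741283252006
[0.54, 0.042, 0.137] 252.30684323617714 271.7706767612969 216.92052970853143 485.3120302838907
```

View pics/c3.png

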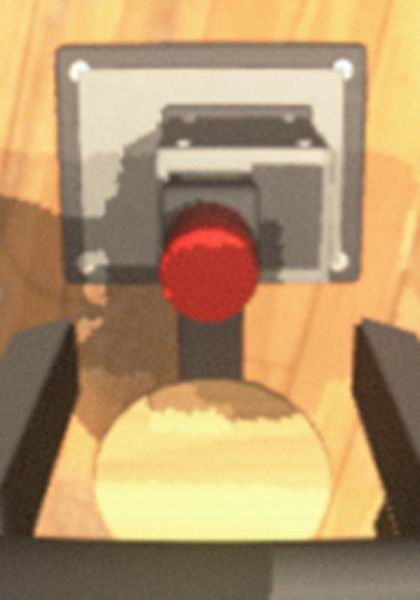

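The wrist crop puts the knob's top at (209,274) in the crop, about 2 mm from the prediction. The foot plate is square with the gripper. Now descending.

```bash
python3 -c "
from h import *
to([.5162,.1395,.172],1.793)"
```

```text
t 2.55 shift mm [ -2.3  -0.4 103.4] tilt [-0. -0.] yaw 1.794 spin 0.001 F [-0.49  0.35  0.36] pos [0.5161 0.1418 0.2754] w 0.0599
```

```bash
python3 -m creep '{"xyz": [[-2.3,-0.4,15],[0,0,25],[0,0,25],[0,0,25],[0,0,13]], "spin": [0,0,0,0,0]}'
python3 -m creep '{"xyz": [[0,0,0]], "spin": [0]}'
python3 - <<'E'
from h import *
to([.5162,.1395,.172],1.793)
i=ctrl.camera('side');cv2.imwrite('pics/s2.png',cv2.resize(i[100:240,180:320,::-1],None,fx=4,fy=4,interpolation=2))
E
```

```text
time_s: 3.18
ee_pos: [0.5156, 0.1392, 0.1705]
eef_rot: [-3.139, -0.0, 1.792]
force: [0.4, -0.1, -0.3]
grip_width: 0.0597
time_s: 3.3
ee_pos: [0.5159, 0.1393, 0.1717]
eef_rot: [-3.14, -0.0, 1.792]
force: [-0.6, -0.3, 1.3]
grip_width: 0.0603
t 3.3 shift mm [ 0.1  0.3 -0.3] tilt [-0.001 -0.   ] yaw 1.792 spin -0.001 F [-0.58 -0.34  1.27] pos [0.5159 0.1393 0.1717] w 0.0603
```

View pics/s2.png

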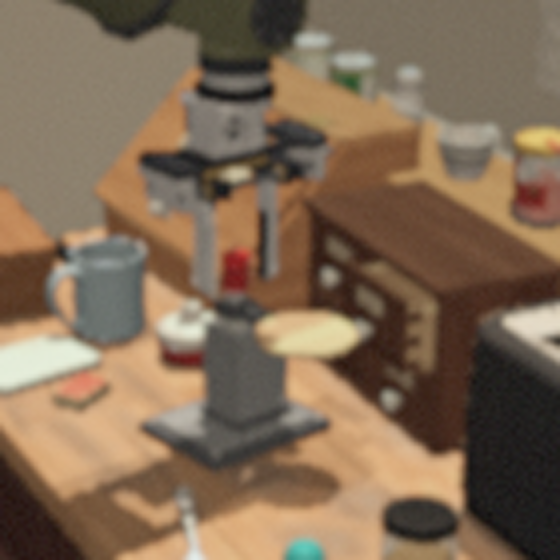

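The side crop shows the fingers on either side of the red knob at (235,270). Closing.

```bash
python3 -m creep '{"xyz": [[0,0,0],[0,0,0],[0,0,0]], "spin": [0,0,0]}' 20 15
python3 -c "
from h import *
to([.5162,.1395,.172],1.793)"
```

```text
time_s: 3.72
ee_pos: [0.5163, 0.1395, 0.1728]
eef_rot: [3.141, 0.0, 1.792]
force: [-0.3, -0.6, -0.3]
grip_width: 0.0333
t 3.73 shift mm [ 0.  -0.1  0.8] tilt [0.001 0.   ] yaw 1.792 spin -0.001 F [-0.29 -0.59 -0.32] pos [0.5163 0.1395 0.1728] w 0.0333
```

```bash
python3 -m creep '{"xyz": [[0,0,0],[0,0,0],[0,0,0]], "spin": [0,0,0]}' 20 45
python3 -c "
from h import *
to([.5162,.1395,.172],1.793)"
```

```text
time_s: 4.1
ee_pos: [0.5149, 0.1392, 0.1727]
eef_rot: [-3.138, 0.0, 1.792]
force: [-13.8, -2.6, 8.8]
grip_width: 0.0294
t 4.1 shift mm [0.  1.4 0.7] tilt [-0.004 -0.001] yaw 1.792 spin -0.001 F [-13.82  -2.65   8.81] pos [0.5149 0.1392 0.1727] w 0.0294
```

```bash
python3 -m creep '{"xyz": [[0,-1.4,0],[0,0,0],[0,0,0]], "spin": [0,0,0]}'
python3 -c "
from h import *
to([.5162,.1395,.172],1.793)"
```

```text
time_s: 4.47
ee_pos: [0.5148, 0.1392, 0.1727]
eef_rot: [-3.141, -0.0, 1.792]
force: [-3.0, -1.3, 5.4]
grip_width: 0.0294
t 4.47 shift mm [0.  1.5 0.7] tilt [-0. -0.] yaw 1.792 spin -0.001 F [-2.98 -1.29  5.44] pos [0.5148 0.1392 0.1727] w 0.0294
```

```bash
f(){ grep -E 'ee_pos|force'|sed 's/ee_pos: \[[^ ]* [^ ]*//;s/force: \[/F /'|paste -sd' '; }
python3 -m creep '{"xyz": [[0,0,-1],[0,0,-1]], "spin": [0,0]}' |f
python3 -m creep '{"xyz": [[0,0,-1],[0,0,-1]], "spin": [0,0]}' |f
python3 -m creep '{"xyz": [[0,0,-1],[0,0,-1]], "spin": [0,0]}' |f
python3 -m creep '{"xyz": [[0,0,-1],[0,0,-1]], "spin": [0,0]}' |f
```

```text
0.1739] F 1.8, 1.0, -5.5]
 0.1763] F 0.8, -0.2, -4.7]
 0.1784] F -0.2, 0.1, -5.5]
 0.1805] F -0.9, -0.6, -5.7]
```

```bash
f(){ grep -E 'ee_pos|force'|sed 's/ee_pos: \[[^ ]* [^ ]*//;s/force: \[/F /'|paste -sd' '; }
python3 -m creep '{"xyz": [[0,0,-1],[0,0,-1]], "spin": [0,0]}' |f
python3 -m creep '{"xyz": [[0,0,-1],[0,0,-1]], "spin": [0,0]}' |f
python3 -m creep '{"xyz": [[0,0,-1],[0,0,-1]], "spin": [0,0]}' |f
python3 -m creep '{"xyz": [[0,0,-1],[0,0,-1]], "spin": [0,0]}' |f
python3 -m creep '{"xyz": [[0,0,-1],[0,0,-1]], "spin": [0,0]}' |f
python3 -m creep '{"xyz": [[0,0,-1],[0,0,-1]], "spin": [0,0]}' |f
```

```text
0.1825] F -0.8, -0.3, -6.1]
 0.1845] F -2.6, -0.3, -5.9]
 0.1865] F -3.9, 0.2, -5.1]
 0.1884] F -3.8, -1.2, -6.2]
 0.1905] F -3.4, 0.2, -6.0]
 0.1925] F -3.8, -1.6, -5.6]
```

```bash
f(){ grep -E 'ee_pos|force'|sed 's/ee_pos: \[[^ ]* [^ ]*//;s/force: \[/F /'|paste -sd' '; }
python3 -m creep '{"xyz": [[0,0,-1],[0,0,-1]], "spin": [0,0]}' |f
python3 -m creep '{"xyz": [[0,0,-1],[0,0,-1]], "spin": [0,0]}' |f
python3 -m creep '{"xyz": [[0,0,-1],[0,0,-1]], "spin": [0,0]}' |f
python3 -m creep '{"xyz": [[0,0,-1],[0,0,-1]], "spin": [0,0]}' |f
python3 -m creep '{"xyz": [[0,0,-1],[0,0,-1]], "spin": [0,0]}' |f
```

```text
0.1945] F -5.2, -0.9, -5.1]
 0.1965] F -4.8, -0.3, -4.7]
 0.1984] F -5.3, -0.5, -7.1]
 0.1999] F -2.0, 0.1, -14.0]
 0.2021] F -1.4, -0.5, -15.2]
```

```bash
f(){ grep -E 'ee_pos|force'|sed 's/ee_pos: \[[^ ]* [^ ]*//;s/force: \[/F /'|paste -sd' '; }
python3 -m creep '{"xyz": [[0,0,-1]], "spin": [0]}' |f
python3 -m creep '{"xyz": [[0,0,-1]], "spin": [0]}' |f
python3 -m creep '{"xyz": [[0,0,-1]], "spin": [0]}' |f
python3 -m creep '{"xyz": [[0,0,-1]], "spin": [0]}' |f
python3 -m creep '{"xyz": [[0,0,-1]], "spin": [0]}' |f
```

```text
0.2032] F -2.3, -0.0, -15.0]
 0.2043] F -2.0, 0.2, -16.0]
 0.2053] F -2.8, -0.5, -17.4]
 0.2063] F -3.0, -0.4, -17.4]
 0.2082] F -8.0, -2.3, -4.6]
```

Click 1: force fell from 17.4 to 4.6 N at z≈0.207. Next expected near 0.219.

```bash
f(){ grep -E 'ee_pos|force'|sed 's/ee_pos: \[[^ ]* [^ ]*//;s/force: \[/F /'|paste -sd' '; }
python3 -m creep '{"xyz": [[0,0,-1]], "spin": [0]}' |f
python3 -m creep '{"xyz": [[0,0,-1]], "spin": [0]}' |f
python3 -m creep '{"xyz": [[0,0,-1]], "spin": [0]}' |f
python3 -m creep '{"xyz": [[0,0,-1]], "spin": [0]}' |f
python3 -m creep '{"xyz": [[0,0,-1]], "spin": [0]}' |f
python3 -m creep '{"xyz": [[0,0,-1]], "spin": [0]}' |f
python3 -m creep '{"xyz": [[0,0,-1]], "spin": [0]}' |f
python3 -m creep '{"xyz": [[0,0,-1]], "spin": [0]}' |f
```

```text
0.2096] F -7.0, -1.3, -5.0]
 0.2106] F -7.8, -1.1, -7.7]
 0.2113] F -6.4, -2.1, -10.4]
 0.212] F -4.8, -2.0, -13.8]
 0.2126] F -4.4, 0.1, -15.6]
 0.2134] F -4.0, -0.9, -15.3]
 0.2144] F -4.6, -0.4, -16.4]
 0.2153] F -4.5, -1.5, -15.5]
```

```bash
f(){ grep -E 'ee_pos|force'|sed 's/ee_pos: \[[^ ]* [^ ]*//;s/force: \[/F /'|paste -sd' '; }
python3 -m creep '{"xyz": [[0,0,-1]], "spin": [0]}' |f
python3 -m creep '{"xyz": [[0,0,-1]], "spin": [0]}' |f
python3 -m creep '{"xyz": [[0,0,-1]], "spin": [0]}' |f
python3 -m creep '{"xyz": [[0,0,-1]], "spin": [0]}' |f
python3 -m creep '{"xyz": [[0,0,-1]], "spin": [0]}' |f
```

```text
0.2164] F -4.9, -0.4, -17.6]
 0.2174] F -5.3, -1.4, -16.3]
 0.2184] F -5.7, -1.3, -16.4]
 0.2203] F -9.6, -2.0, -5.1]
 0.2216] F -10.6, -1.6, -5.8]
```

Click 2 came at z≈0.219. I'll relieve some of the sideways load and go on.

```bash
f(){ grep -E 'ee_pos|force'|sed 's/ee_pos: \[[^ ]* [^ ]*//;s/force: \[/F /'|paste -sd' '; }
python3 -m creep '{"xyz": [[0,-0.9,-1]], "spin": [0]}' |f
python3 -m creep '{"xyz": [[0,0,-1]], "spin": [0]}' |f
python3 -m creep '{"xyz": [[0,0,-1]], "spin": [0]}' |f
python3 -m creep '{"xyz": [[0,0,-1]], "spin": [0]}' |f
python3 -m creep '{"xyz": [[0,0,-1]], "spin": [0]}' |f
python3 -m creep '{"xyz": [[0,0,-1]], "spin": [0]}' |f
python3 -m creep '{"xyz": [[0,0,-1]], "spin": [0]}' |f
python3 -m creep '{"xyz": [[0,0,-1]], "spin": [0]}' |f
```

```text
0.2229] F 1.4, 0.9, -8.4]
 0.2233] F 2.3, 1.0, -10.9]
 0.2238] F 4.9, 1.5, -12.9]
 0.2245] F 6.8, 1.2, -15.0]
 0.2253] F 6.5, 1.4, -16.1]
 0.2263] F 7.0, 2.4, -16.0]
 0.2272] F 7.6, 2.2, -16.5]
 0.2282] F 7.4, 2.2, -16.1]
```

```bash
f(){ grep -E 'ee_pos|force'|sed 's/ee_pos: \[[^ ]* [^ ]*//;s/force: \[/F /'|paste -sd' '; }
python3 -m creep '{"xyz": [[0,0,-1]], "spin": [0]}' |f
python3 -m creep '{"xyz": [[0,0,-1]], "spin": [0]}' |f
python3 -m creep '{"xyz": [[0,0,-1]], "spin": [0]}' |f
```

```text
0.2291] F 7.8, 1.1, -17.7]
 0.2301] F 8.4, 2.4, -16.0]
 0.2317] F 3.8, 1.0, -4.8]
```

Click 3 at z≈0.231. The fourth should come near 0.243.

```bash
f(){ grep -E 'ee_pos|force'|sed 's/ee_pos: \[[^ ]* [^ ]*//;s/force: \[/F /'|paste -sd' '; }
python3 -m creep '{"xyz": [[0,0,-1]], "spin": [0]}' |f
python3 -m creep '{"xyz": [[0,0,-1]], "spin": [0]}' |f
python3 -m creep '{"xyz": [[0,0,-1]], "spin": [0]}' |f
python3 -m creep '{"xyz": [[0,0,-1]], "spin": [0]}' |f
python3 -m creep '{"xyz": [[0,0,-1]], "spin": [0]}' |f
python3 -m creep '{"xyz": [[0,0,-1]], "spin": [0]}' |f
python3 -m creep '{"xyz": [[0,0,-1]], "spin": [0]}' |f
python3 -m creep '{"xyz": [[0,0,-1]], "spin": [0]}' |f
```

```text
0.2333] F 5.4, 1.2, -4.8]
 0.2343] F 5.9, 2.8, -5.1]
 0.2351] F 7.5, 2.4, -9.4]
 0.2357] F 8.5, 2.8, -13.2]
 0.2364] F 10.4, 2.7, -14.3]
 0.2372] F 9.8, 3.2, -16.2]
 0.2381] F 10.5, 2.6, -15.6]
 0.2391] F 10.0, 3.4, -16.7]
```

```bash
f(){ grep -E 'ee_pos|force'|sed 's/ee_pos: \[[^ ]* [^ ]*//;s/force: \[/F /'|paste -sd' '; }
python3 -m creep '{"xyz": [[0,0,-1]], "spin": [0]}' |f
python3 -m creep '{"xyz": [[0,0,-1]], "spin": [0]}' |f
```

```text
0.24] F 9.8, 2.2, -17.1]
 0.241] F 10.3, 3.3, -16.9]
```

```bash
f(){ grep -E 'ee_pos|force'|sed 's/ee_pos: \[[^ ]* [^ ]*//;s/force: \[/F /'|paste -sd' '; }
python3 -m creep '{"xyz": [[0,0,-0.7]], "spin": [0]}' |f
python3 -m creep '{"xyz": [[0,0,-0.5]], "spin": [0]}' |f
```

```text
0.2417] F 10.4, 4.0, -17.8]
 0.2422] F 9.6, 2.4, -17.8]
```

```bash
f(){ grep -E 'ee_pos|force'|sed 's/ee_pos: \[[^ ]* [^ ]*//;s/force: \[/F /'|paste -sd' '; }
python3 -m creep '{"xyz": [[0,0,-0.4]], "spin": [0]}' |f
```

```text
0.243] F 5.8, 1.1, -5.6]
```

Click 4 at z≈0.2427. Now easing down until the catch takes the weight.

```bash
f(){ grep -E 'ee_pos|force'|sed 's/ee_pos: \[[^ ]* [^ ]*//;s/force: \[/F /'|paste -sd' '; }
python3 -m creep '{"xyz": [[0,0.5,0]], "spin": [0]}' |f
python3 -m creep '{"xyz": [[0,0,0.4]], "spin": [0]}' |f
python3 -m creep '{"xyz": [[0,0,0.4]], "spin": [0]}' |f
python3 -m creep '{"xyz": [[0,0,0.4]], "spin": [0]}' |f
python3 -m creep '{"xyz": [[0,0,0]], "spin": [0]}' |f
```

```text
0.2435] F 0.5, 1.1, -4.6]
 0.2432] F 2.5, 0.4, -2.9]
 0.2426] F 2.8, 1.0, -3.5]
 0.2422] F 2.9, 1.3, -2.0]
 0.2421] F 5.0, 1.3, -2.7]
```

```bash
f(){ grep -E 'ee_pos|force'|sed 's/ee_pos: \[[^ ]* [^ ]*//;s/force: \[/F /'|paste -sd' '; }
python3 -m creep '{"xyz": [[0,0,0.3]], "spin": [0]}' |f
python3 -m creep '{"xyz": [[0,0,0.3]], "spin": [0]}' |f
python3 -m creep '{"xyz": [[0,0,0]], "spin": [0]}' |f
```

```text
0.2419] F 4.0, 1.3, -0.3]
 0.2416] F 5.2, 1.2, 2.2]
 0.2416] F 5.1, 2.0, 1.1]
```

The force has crossed zero, about 1 mm below the click, so the catch carries it. Letting go.

```bash
f(){ grep -E 'ee_pos|force|width'|sed 's/ee_pos: \[[^ ]* [^ ]*//;s/force: \[/F /'|paste -sd' '; }
python3 -m creep '{"xyz": [[0,0,0]], "spin": [0]}' - 10 |f
python3 -m creep '{"xyz": [[0,0,0],[0,0,0]], "spin": [0,0]}' 36 |f
python3 -m creep '{"xyz": [[0,0,0],[0,0,0]], "spin": [0,0]}' 60 |f
python3 - <<'E'
from h import *
to([.5,.14,.3])
i=ctrl.camera('side');cv2.imwrite('pics/s3.png',cv2.resize(i[80:220,180:320,::-1],None,fx=4,fy=4,interpolation=2))
E
```

```text
0.2416] F 3.1, 1.3, 1.1] grip_width: 0.0293
 0.241] F 0.0, 0.4, 0.1] grip_width: 0.0358
 0.2412] F 0.5, -0.1, -0.6] grip_width: 0.0524
t 15.1 shift mm [  4.1 -13.8 -58.8] tilt [-0. -0.] yaw 1.792 spin None F [ 0.54 -0.09 -0.58] pos [0.5144 0.1391 0.2412] w 0.0524
```

View pics/s3.png

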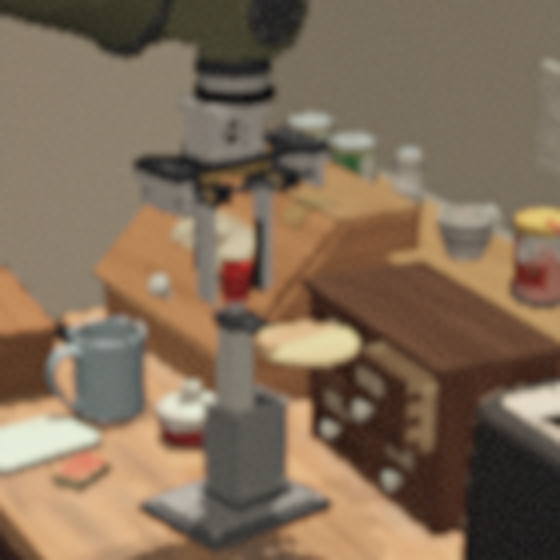

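```bash
python3 -m creep '{"xyz": [[0,0,-10],[0,0,-20],[0,0,-30],[0,0,-30],[0,0,-10]], "spin": [0,0,0,0,0]}' >/dev/null
python3 - <<'E'
from h import *
np.set_printoptions(precision=3,suppress=True)
print('toaster',plane('top',(280,200),.0),plane('top',(350,214),.0),plane('top',(362,190),.17),plane('top',(280,175),.17))
print('sinkrim',plane('top',(352,290),0),plane('top',(370,180),0))
to([.4815,-.363,.341])
E
```

```text
toaster [ 0.605 -0.109  0.   ] [ 0.65  -0.368  0.   ] [ 0.647 -0.375  0.17 ] [ 0.596 -0.099  0.17 ]
sinkrim [ 0.367 -0.454  0.   ] [ 0.828 -0.398  0.   ]
t 15.78 shift mm [-482.6 -142.5    2. ] tilt [0.003 0.001] yaw 1.792 spin None F [-0.75 -0.59 -0.55] pos [0.515 0.139 0.343] w 0.0601
```

```bash
python3 -m creep '{"xyz": [[-20,-6,0],[-43,-12.5,0],[-43,-12.5,0],[-43,-12.5,0],[-43,-12.5,0]], "spin": [0,0,0,0,0]}' 60 >/dev/null
python3 -m creep '{"xyz": [[-43,-12.5,0],[-43,-12.5,0],[-43,-12.5,0],[-43,-12.5,0],[-43,-12.5,0]], "spin": [0,0,0,0,0]}' >/dev/null
python3 -m creep '{"xyz": [[-43,-12.5,0],[-20,-6,0],[-11,-5,40],[0,0,40],[0,0,20]], "spin": [0,0,0,0,0]}'
python3 - <<'E'
from h import *
to([.4815,-.363,.241])
m=ctrl.camera_model('wrist');R=m['R'];t=m['t'];im=ctrl.camera('wrist')[:,:,::-1].copy()
print(-R.T@t)
for X in ([.4815,-.363,.09],[.4815,-.363,.0],[.5,-.225,.094]):
    c=R@np.array(X)+t;th=np.arctan2(np.hypot(*c[:2]),c[2]);print(X,m['cx']+m['fx']*th*c[0]/np.hypot(*c[:2]),m['cy']+m['fx']*th*c[1]/np.hypot(*c[:2]))
cv2.imwrite('pics/w2.png',im)
E
```

```text
time_s: 17.65
ee_pos: [0.481, -0.3604, 0.2386]
eef_rot: [-3.14, -0.003, 1.792]
force: [1.0, 0.2, -0.3]
grip_width: 0.0602
t 17.65 shift mm [-2.6 -0.  -2.4] tilt [-0.002  0.002] yaw 1.792 spin None F [ 0.98  0.22 -0.29] pos [ 0.481  -0.3604  0.2386] w 0.0602
[ 0.46520098 -0.28701717  0.39503672]
[0.4815, -0.363, 0.09] 251.36126553798803 185.04420081406408
[0.4815, -0.363, 0.0] 251.52011753871068 168.6284821873707
[0.5, -0.225, 0.094] 299.42392125924454 60.23447109459383
```

View pics/w2.png

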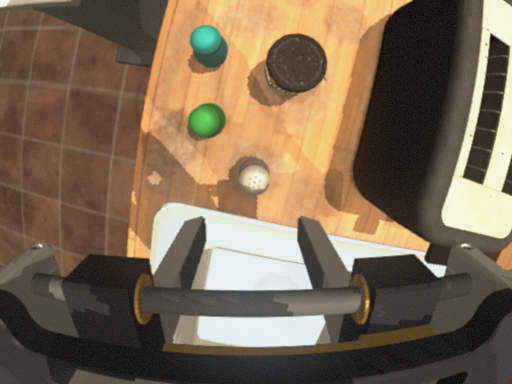

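```bash
python3 - <<'E'
import cv2
a=cv2.imread('pics/w2.png')[140:210,215:295]
cv2.imwrite('pics/c4.png',cv2.resize(a,None,fx=8,fy=8,interpolation=2))
E
```

```text
(no output)
```

View pics/c4.png

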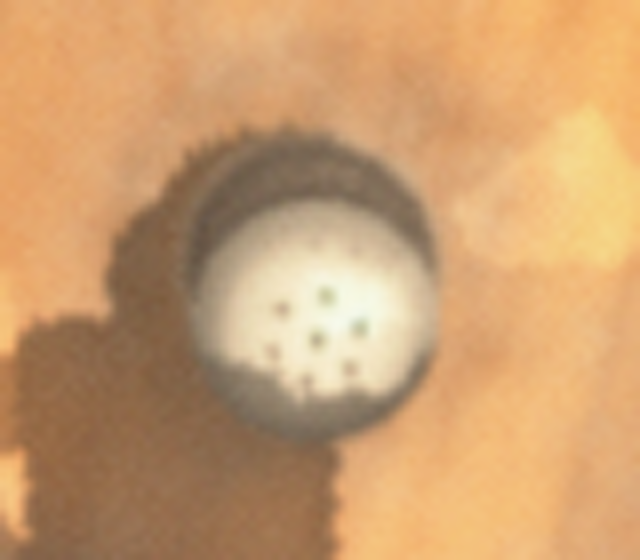

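The wrist crop shows the grey cap's centre hole at (254,182). I need about +2.5 mm along the jaws, then descend.

```bash
python3 -m creep '{"xyz": [[0,2.5,20],[0,0,35],[0,0,35],[0,0,15],[0,0,0]], "spin": [0,0,0,0,0]}' 66 
python3 - <<'E'
from h import *
to([.483,-.36,.05])
im=ctrl.camera('wrist')[:,:,::-1]
cv2.imwrite('pics/w3.png',cv2.resize(im[120:320,150:360],None,fx=2.8,fy=2.8,interpolation=2))
E
```

```text
time_s: 18.32
ee_pos: [0.4839, -0.3606, 0.1363]
eef_rot: [-3.141, -0.001, 1.792]
force: [-1.0, 0.1, 0.2]
grip_width: 0.0662
t 18.32 shift mm [ 0.7 -0.7 86.3] tilt [-0.001  0.001] yaw 1.792 spin None F [-0.98  0.12  0.23] pos [ 0.4839 -0.3606  0.1363] w 0.0662
```

View pics/w3.png

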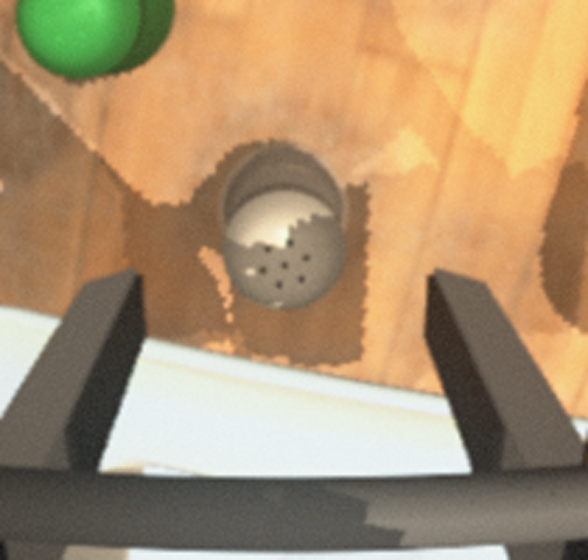

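```bash
python3 - <<'E'
from h import *
m=ctrl.camera_model('wrist');R=m['R'];t=m['t']
for X in ([.484,-.3606,.09],[.484,-.3556,.09]):
    c=R@np.array(X)+t;th=np.arctan2(np.hypot(*c[:2]),c[2]);print(m['cx']+m['fx']*th*c[0]/np.hypot(*c[:2]),m['cy']+m['fx']*th*c[1]/np.hypot(*c[:2]))
E
python3 -m creep '{"xyz": [[0,0,20],[0,0,30],[0,0,25],[0,0,9],[0,0,0]], "spin": [0,0,0,0,0]}'
```

```text
250.75268229913573 215.2336387835465
252.26080139155422 208.91410358319123
time_s: 19.0
ee_pos: [0.4841, -0.3611, 0.0532]
eef_rot: [3.141, 0.001, 1.792]
force: [0.2, 0.3, -0.1]
grip_width: 0.066
```

Aligned within 1 mm. Closing gently.

```bash
python3 -m creep '{"xyz": [[0,0,1],[0,0,0],[0,0,0],[0,0,0]], "spin": [0,0,0,0]}' 30 8
python3 -m creep '{"xyz": [[0,0,0],[0,0,0]], "spin": [0,0]}' 30 10
python3 -m creep '{"xyz": [[0,0,-3],[0,0,-5],[0,0,-10],[0,0,-10],[0,0,0]], "spin": [0,0,0,0,0]}'
python3 - <<'E'
from h import *
to([.5385,.04,.4])
i=ctrl.camera('side');cv2.imwrite('pics/s4.png',cv2.resize(i[160:300,230:370,::-1],None,fx=4,fy=4,interpolation=2))
E
```

```text
time_s: 19.5
ee_pos: [0.4839, -0.361, 0.0518]
eef_rot: [3.141, 0.001, 1.792]
force: [0.0, 1.0, 4.4]
grip_width: 0.0417
time_s: 19.75
ee_pos: [0.4839, -0.361, 0.0517]
eef_rot: [3.141, 0.001, 1.792]
force: [-0.8, -0.3, 6.1]
grip_width: 0.0418
time_s: 20.38
ee_pos: [0.4842, -0.3611, 0.0804]
eef_rot: [3.14, 0.001, 1.792]
force: [0.1, -0.4, -1.3]
grip_width: 0.0421
t 20.38 shift mm [ 379.   141.3 -320. ] tilt [ 0.001 -0.001] yaw 1.792 spin None F [ 0.13 -0.42 -1.29] pos [ 0.4842 -0.3611  0.0804] w 0.0421
```

View pics/s4.png

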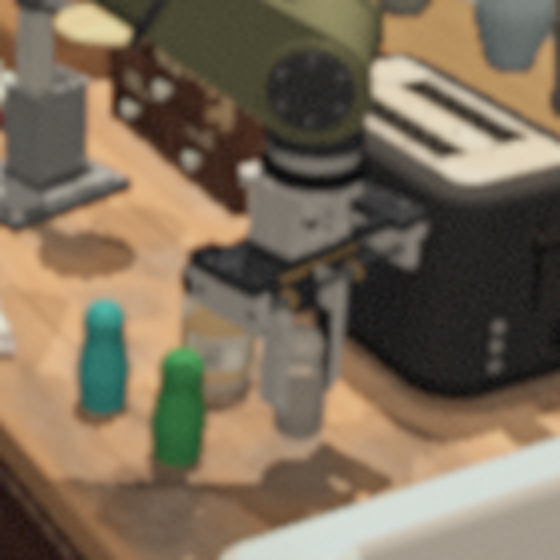

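The shaker is lifted, with the foot clear at (298,430) in the crop, and nothing else has moved. Raising and carrying.

```bash
python3 -m creep '{"xyz": [[0,0,-20],[0,0,-40],[0,0,-45],[0,0,-45],[0,0,-45]], "spin": [0,0,0,0,0]}' - 14 >/dev/null
python3 -m creep '{"xyz": [[0,0,-35],[12,5,-10],[25,9.3,0],[35,13,0],[35,13,0]], "spin": [0,0,0,0,0]}' 
python3 -m creep '{"xyz": [[35,13,0],[35,13,0],[35,13,0],[35,13,0],[20,8,0]], "spin": [0,0,0,0,0]}' 
python3 - <<'E'
from h import *
to([.537,.041,.32])
for n in('side','top','wrist'):
    i=ctrl.camera(n);cv2.imwrite(f'pics/{n}5.png',i[:,:,::-1])
E
```

```text
time_s: 21.68
ee_pos: [0.4995, -0.2457, 0.3174]
eef_rot: [-3.14, -0.002, 1.792]
force: [-0.0, 0.6, -1.5]
grip_width: 0.0414
time_s: 22.3
ee_pos: [0.5227, -0.076, 0.3176]
eef_rot: [-3.14, -0.001, 1.793]
force: [-0.2, 0.0, -1.3]
grip_width: 0.0415
t 22.3 shift mm [110.9  39.7  -2.3] tilt [-0.002  0.001] yaw 1.793 spin None F [-0.16  0.   -1.32] pos [ 0.5227 -0.076   0.3176] w 0.0415
```

View pics/wrist5.png

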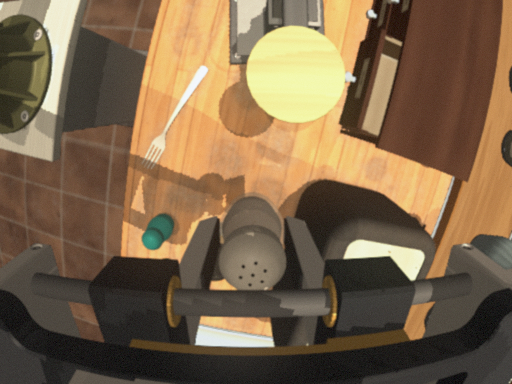

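View pics/side5.png

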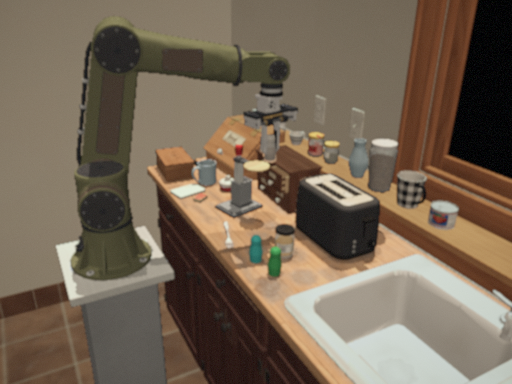

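The wrist view shows the shelf disc centred near (296,74) and the shaker held upright. I'll fit the disc's outline.

```bash
python3 - <<'E'
from h import *
from scipy.optimize import least_squares
im=cv2.imread('pics/wrist5.png');hsv=cv2.cvtColor(im,cv2.COLOR_BGR2HSV)
mask=cv2.inRange(hsv,(20,60,120),(35,255,255));mask[:15]=0;mask[130:]=0;mask[:,:235]=0;mask[:,352:]=0
mask=cv2.morphologyEx(mask,cv2.MORPH_OPEN,np.ones((5,5)))
c=max(cv2.findContours(mask,0,1)[0],key=cv2.contourArea)[:,0,:];print(len(c),c.min(0),c.max(0),hsv[74,296],hsv[130,210])
m=ctrl.camera_model('wrist');R=m['R'];t=m['t']
def wp(X):
    q=X@R.T+t;r=np.hypot(q[:,0],q[:,1]);th=np.arctan2(r,q[:,2]);return np.c_[m['cx']+m['fx']*th*q[:,0]/r,m['cy']+m['fx']*th*q[:,1]/r]
a=np.linspace(0,2*np.pi,180)
from scipy.spatial import cKDTree
for z in(.206,):
    def f(p):
        X=np.c_[p[0]+.046*np.cos(a),p[1]+.046*np.sin(a),0*a+p[2]];return cKDTree(wp(X)).query(c)[0]
    r=least_squares(f,[.538,.041,z],loss='soft_l1');print(r.x,np.mean(f(r.x)))
    g=lambda p:f([p[0],p[1],z]);r=least_squares(g,[.538,.041],loss='soft_l1');print(r.x,np.mean(g(r.x)))
# shaker cap: tcp projection
o=ctrl.get_obs()['ee_pos'];print(wp(np.array([[o[0],o[1],o[2]+.038],[o[0],o[1],o[2]-.0517]])))
E
```

```text
288 [246  25] [344 122] [ 32  76 247] [ 15 145 237]
[0.53839472 0.04004531 0.20161872] 0.6165605144469445
[0.53803823 0.03944061] 0.9707359577206832
[[250.50122081 279.02838406]
 [251.09509456 213.70037844]]
```

```bash
python3 - <<'E'
import cv2,numpy as np
a=cv2.imread('pics/wrist5.png')[180:310,190:320];b=cv2.imread('pics/side5.png')[90:220,205:335]
cv2.imwrite('pics/c6.png',np.hstack([cv2.resize(x,(400,400),interpolation=2) for x in(a,b)]))
E
```

```text
(no output)
```

View pics/c6.png

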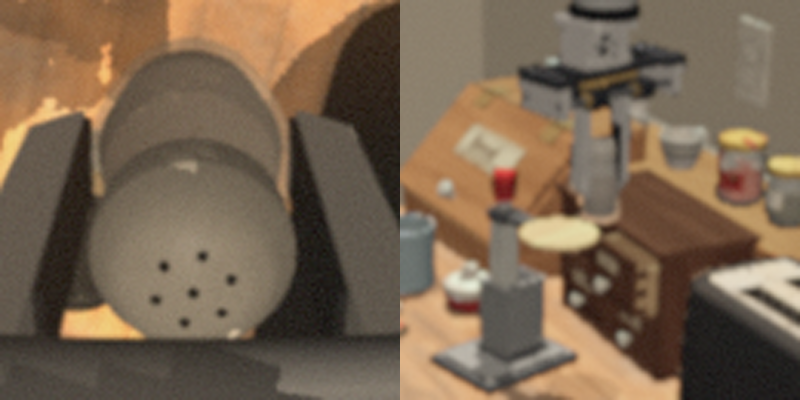

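```bash
python3 - <<'E'
from h import *
m=ctrl.camera_model('wrist');R=m['R'];t=m['t'];o=ctrl.get_obs();p=o['ee_pos']
def wp(X):
    q=R@X+t;r=np.hypot(*q[:2]);th=np.arctan2(r,q[2]);return np.array([m['cx']+m['fx']*th*q[0]/r,m['cy']+m['fx']*th*q[1]/r])
ty=np.array([np.cos(1.793),np.sin(1.793),0])
# now (gripped): foot 51.7 below TCP ; pre-grasp: foot 136.3 below TCP
for nm,dz,edge,cap in(('now',.0517,192.4,274.9),('pre',.1363,171,214.6)):
    for r in(.018,.020,.022): print(nm,r,'base edge pred',wp(p+ty*r-[0,0,dz])[1].round(1),'seen',edge)
    print(' cap pred',wp(p+[0,0,.09-dz])[1].round(1),'seen',cap)
E
```

```text
now 0.018 base edge pred 190.4 seen 192.4
now 0.02 base edge pred 187.7 seen 192.4
now 0.022 base edge pred 185.0 seen 192.4
 cap pred 279.4 seen 274.9
pre 0.018 base edge pred 167.9 seen 171
pre 0.02 base edge pred 165.9 seen 171
pre 0.022 base edge pred 164.0 seen 171
 cap pred 216.2 seen 214.6
```

No meaningful tilt in hand. Moving over the shelf.

```bash
python3 -c "
from h import *
to([.5376,.0393,.29],1.793)"
python3 -m creep '{"xyz": [[15,6,0],[30,10,0],[30,10,0],[22,9,0],[12,4.5,0]], "spin": [0,0,0,0,0]}'
python3 -m creep '{"xyz": [[0,0,10],[0,0,15],[0,0,5],[0,0,0]], "spin": [0,0,0,0]}'
python3 - <<'E'
from h import *
to([.5376,.0393,.26],1.793)
s=ctrl.camera('side')[100:215,200:315,::-1];t=ctrl.camera('top')[100:215,180:295,::-1]
cv2.imwrite('pics/c7.png',np.hstack([cv2.resize(x,(400,400),interpolation=2) for x in(s,t)]))
E
```

```text
t 22.45 shift mm [110.3  40.2  28. ] tilt [-0.002  0.   ] yaw 1.794 spin 0.001 F [ 0.25 -1.43 -1.48] pos [ 0.5228 -0.0772  0.3179] w 0.0416
time_s: 23.08
ee_pos: [0.5378, 0.0377, 0.3189]
eef_rot: [-3.141, -0.0, 1.792]
force: [0.5, 0.7, -1.0]
grip_width: 0.0414
time_s: 23.58
ee_pos: [0.5376, 0.0362, 0.2888]
eef_rot: [-3.141, -0.0, 1.791]
force: [0.4, 0.1, -1.0]
grip_width: 0.0417
t 23.57 shift mm [ 3.   0.7 28.8] tilt [-0.001 -0.   ] yaw 1.791 spin -0.002 F [ 0.4   0.07 -0.98] pos [0.5376 0.0362 0.2888] w 0.0417
```

View pics/c7.png

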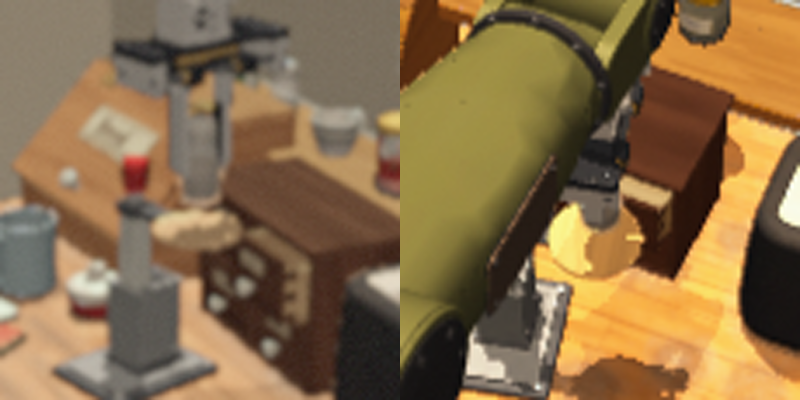

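```bash
f(){ grep -E 'ee_pos|force'|sed 's/ee_pos: //;s/force: \[/F /'|paste -sd' '; }
python3 -m creep '{"xyz": [[3,0.7,8],[0,0,8],[0,0,6],[0,0,2],[0,0,0]], "spin": [0,0,0,0,0]}'|f
python3 -m creep '{"xyz": [[0,0,1],[0,0,0.5]], "spin": [0,0]}'|f
python3 -m creep '{"xyz": [[0,0,0.5],[0,0,0.5]], "spin": [0,0]}'|f
python3 -m creep '{"xyz": [[0,0,0.5],[0,0,0]], "spin": [0,0]}'|f
```

```text
[0.5378, 0.0398, 0.2652] F -0.1, 0.3, -0.5]
[0.5378, 0.0398, 0.2638] F 0.9, -0.0, -1.0]
[0.5378, 0.0398, 0.2628] F -0.4, 0.8, -1.0]
[0.5378, 0.0398, 0.2622] F -0.1, -0.7, -0.5]
```

```bash
f(){ grep -E 'ee_pos|force'|sed 's/ee_pos: //;s/force: \[/F /'|paste -sd' '; }
python3 -m creep '{"xyz": [[0,0,0.5],[0,0,0.5]], "spin": [0,0]}'|f
python3 -m creep '{"xyz": [[0,0,0.5],[0,0,0.5]], "spin": [0,0]}'|f
python3 -m creep '{"xyz": [[0,0,0.5],[0,0,0]], "spin": [0,0]}'|f
python3 -m creep '{"xyz": [[0,0,0.5],[0,0,0]], "spin": [0,0]}'|f
```

```text
[0.5378, 0.0398, 0.2612] F 0.8, -0.1, -1.0]
[0.5378, 0.0398, 0.2602] F -0.3, -0.6, -1.2]
[0.5378, 0.0398, 0.2597] F 0.2, 0.3, -0.5]
[0.5378, 0.0398, 0.2592] F 0.5, 0.3, -0.9]
```

```bash
f(){ grep -E 'ee_pos|force'|sed 's/ee_pos: //;s/force: \[/F /'|paste -sd' '; }
python3 -m creep '{"xyz": [[0,0,0.4],[0,0,0]], "spin": [0,0]}'|f
python3 -m creep '{"xyz": [[0,0,0.4],[0,0,0]], "spin": [0,0]}'|f
python3 -m creep '{"xyz": [[0,0,0.4],[0,0,0]], "spin": [0,0]}'|f
```

```text
[0.5378, 0.0398, 0.2588] F -0.7, 0.3, -0.7]
[0.5378, 0.0398, 0.2584] F 0.3, 0.2, -0.6]
[0.5378, 0.0398, 0.258] F 0.9, 0.1, -0.5]
```

```bash
f(){ grep -E 'ee_pos|force'|sed 's/ee_pos: //;s/force: \[/F /'|paste -sd' '; }
python3 -m creep '{"xyz": [[0,0,0.4],[0,0,0]], "spin": [0,0]}'|f
python3 -m creep '{"xyz": [[0,0,0.4],[0,0,0]], "spin": [0,0]}'|f
python3 -m creep '{"xyz": [[0,0,0.3],[0,0,0]], "spin": [0,0]}'|f
```

```text
[0.5378, 0.0398, 0.2577] F 0.1, -1.2, -0.3]
[0.5378, 0.0397, 0.2574] F -0.4, -1.1, 0.8]
[0.5378, 0.0397, 0.2571] F -0.4, -1.0, 4.1]
```

Contact at z≈0.2574, as predicted. Easing the load, then opening.

```bash
f(){ grep -E 'ee_pos|force|width'|sed 's/ee_pos: //;s/force: \[/F /'|paste -sd' '; }
python3 -m creep '{"xyz": [[0,0,-0.2],[0,0,0]], "spin": [0,0]}' - 6|f
python3 -m creep '{"xyz": [[0,0,0],[0,0,0]], "spin": [0,0]}' 46|f
python3 -m creep '{"xyz": [[0,0,0],[0,0,0],[0,0,0]], "spin": [0,0,0]}' 70|f
python3 - <<'E'
from h import *
to([.5376,.0393,.26],1.793)
s=ctrl.camera('side')[100:215,200:315,::-1];t=ctrl.camera('wrist')[120:320,150:350,::-1]
cv2.imwrite('pics/c8.png',np.hstack([cv2.resize(x,(400,400),interpolation=2) for x in(s,t)]))
E
```

```text
[0.5378, 0.0398, 0.2572] F 0.6, 0.0, 2.6] grip_width: 0.0421
[0.5377, 0.0398, 0.2569] F 0.3, -0.5, -0.3] grip_width: 0.0459
[0.5378, 0.0398, 0.2571] F -0.5, -0.0, -0.6] grip_width: 0.0692
t 28.43 shift mm [-0.4 -0.3 -2.9] tilt [-0. -0.] yaw 1.792 spin -0.001 F [-0.45 -0.03 -0.55] pos [0.5378 0.0398 0.2571] w 0.0692
```

View pics/c8.png

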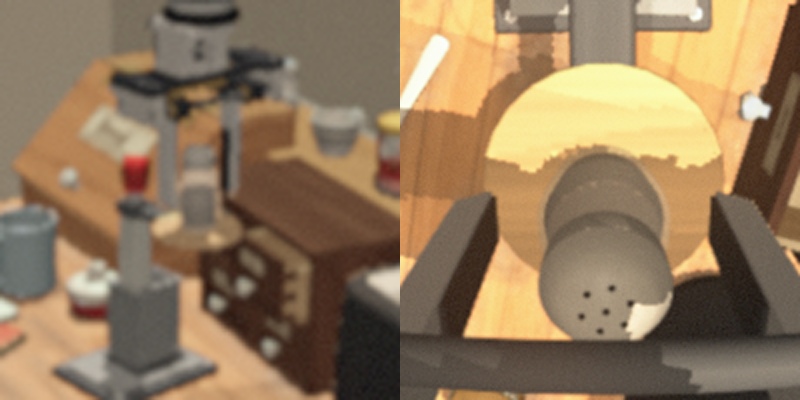

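The shaker stands upright, with its base centred on the disc (both at u≈604 in the crop). Retreating upward.

```bash
python3 -m creep '{"xyz": [[0,0,-10],[0,0,-25],[0,0,-40],[0,0,-40],[0,0,-20]], "spin": [0,0,0,0,0]}'
python3 -m creep '{"xyz": [[-15,0,0],[-40,0,0],[-40,0,0],[-20,0,0],[0,0,0]], "spin": [0,0,0,0,0]}'
python3 - <<'E'
from h import *
to([.5376,.0393,.26],1.793)
w=ctrl.camera('wrist')[:,:,::-1];cv2.imwrite('pics/w9.png',w)
S=ctrl.camera('side')[:,:,::-1];T=ctrl.camera('top')[:,:,::-1]
cv2.imwrite('pics/S9.png',S);cv2.imwrite('pics/T9.png',T)
cv2.imwrite('pics/c9.png',np.hstack([cv2.resize(x,(400,400),interpolation=2) for x in(S[130:290,190:350],T[120:280,170:330])]))
E
```

```text
time_s: 29.15
ee_pos: [0.5378, 0.0398, 0.3952]
eef_rot: [3.138, 0.001, 1.792]
force: [-0.1, -0.5, -1.0]
grip_width: 0.07
time_s: 29.78
ee_pos: [0.563, -0.0734, 0.3913]
eef_rot: [-3.14, -0.001, 1.79]
force: [-0.1, 0.5, -0.5]
grip_width: 0.0697
t 29.77 shift mm [ 1.154e+02 -1.000e-01  1.314e+02] tilt [-0.001  0.   ] yaw 1.79 spin -0.003 F [-0.08  0.54 -0.49] pos [ 0.563  -0.0734  0.3913] w 0.0697
```

View pics/c9.png

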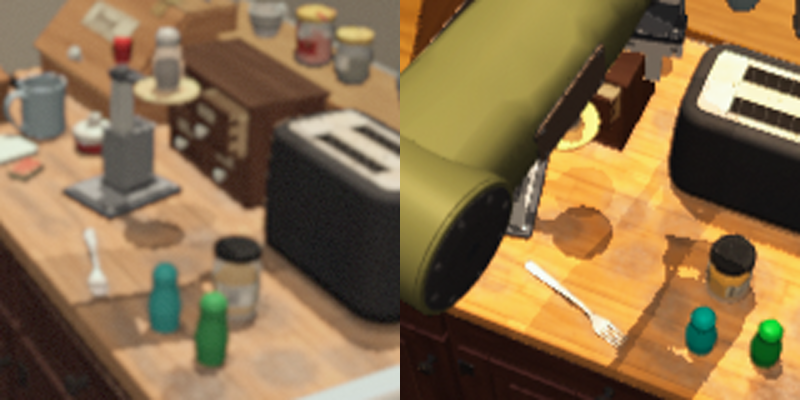

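View pics/w9.png

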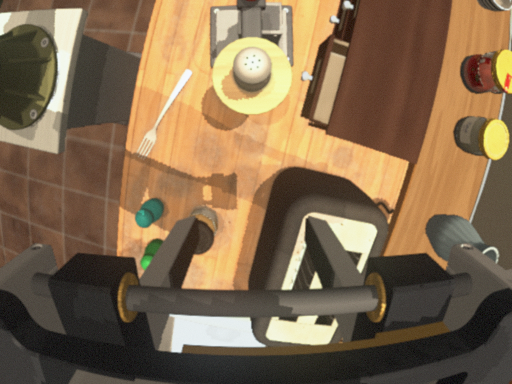

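```bash
python3 - <<'E'
from h import *
from scipy.optimize import least_squares
from scipy.spatial import cKDTree
im=cv2.imread('pics/w9.png');hsv=cv2.cvtColor(im,cv2.COLOR_BGR2HSV)
mask=cv2.inRange(hsv,(20,60,100),(35,255,255));mask[:25]=0;mask[120:]=0;mask[:,:200]=0;mask[:,300:]=0
mask=cv2.morphologyEx(mask,cv2.MORPH_OPEN,np.ones((3,3)))
c=cv2.convexHull(max(cv2.findContours(mask,0,1)[0],key=cv2.contourArea))[:,0,:]
m=ctrl.camera_model('wrist');R=m['R'];t=m['t']
def wp(X):
    q=X@R.T+t;r=np.hypot(q[:,0],q[:,1]);th=np.arctan2(r,q[:,2]);return np.c_[m['cx']+m['fx']*th*q[:,0]/r,m['cy']+m['fx']*th*q[:,1]/r]
a=np.linspace(0,2*np.pi,360)
f=lambda p:cKDTree(wp(np.c_[p[0]+.046*np.cos(a),p[1]+.046*np.sin(a),0*a+.206])).query(c)[0]
r=least_squares(f,[.538,.041],loss='soft_l1');print(r.x,np.mean(f(r.x)),c.min(0),c.max(0))
p=r.x;print('cap pred',wp(np.array([[p[0],p[1],.296],[p[0],p[1]+.005,.296]])))
cv2.imwrite('pics/c10.png',cv2.resize(im[20:120,200:300],(600,600),interpolation=2))
E
```

```text
[0.53822104 0.04267946] 1.390654596864923 [212  37] [299 114]
cap pred [[252.24082294  61.91626978]
 [253.55521163  56.33864624]]
```

View pics/c10.png

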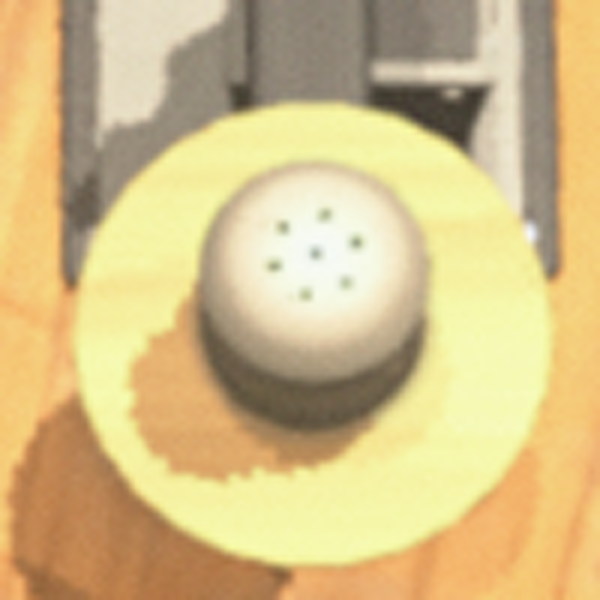

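The cap centre is seen at (252.7, 62.2), against (252.2, 61.9) predicted for a shaker exactly central on the shelf. That is within about 1 mm. Handing in.

```bash
python3 -c "
from station import ctrl
print(ctrl.hand_in(), ctrl.get_obs()['time_s'])"
```

```text
the job is handed in; nothing more can be done
the job is handed in; nothing more can be done
```

The shelf is raised by exactly four clicks and resting on its catch, and the grey salt shaker stands upright in the middle of it. I handed the job in at about 30 s; no verdict was reported.

- **Shelf:** I felt the clicks at tool heights of about 0.207, 0.219, 0.231 and 0.243 m, each a drop from about 17 N to 5 N. I then lowered it about 1 mm until the catch carried it, with only 1–2 N of net push, before letting go. After release it stayed up.
- **Shaker:** It touched down softly, with at most about 4 N measured. The last wrist picture puts its cap within about 1 mm of the shelf's centre. That shelf outline fit was rough (1.4 px mean error), and its centre came out about 3 mm from the earlier fit in y. The view by eye agrees the shaker is central.
- **Bystanders:** The jar, the mug, and the green and turquoise look-alikes appear where they were. I judged that by eye from the pictures, not by measurement.
- **Robot:** The gripper was empty and clear of everything at the end.

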